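Turn the pill dispenser round and slide it home

ROBOT

A 6-joint arm with a two-finger parallel gripper is mounted at the origin on the work surface. World frame = base frame: x ahead of the robot, y to its left, z up, the work surface at z = 0. Lengths are in mm, angles in rad, forces in N, time in s.
With the tool pointing down it reaches from about 300 to 775 mm from the base axis. Payload 14.6 kg.
Tool frame: the origin (TCP) lies on the centre line of the jaws, within the pads' length; the fingertips stand 14 mm ahead of it and the grasp point (between the pads) lies 5 mm behind it; z points along the fingers, y is the line along which they close (so a half turn about z gives the same grasp; the last joint's range is limited). The gripper opens to 85 mm and grips with 20 to 120 N. Pads are 22 mm wide; open, the fingers measure 114 mm over their backs; the gripper's body (76 mm by 85 mm) begins 54 mm behind the grasp point. The pads swing forward as they close: fully open they stand 13 mm farther back than shut.
Start: joints at [-1.324, 0.3, 1.521, -0, 1.321, -0.067], TCP at [169.764, -523.134, 245.281] pointing down, gripper open.
Joint ranges: [-3.03, 3.03], [-0.79, 2.21], [0.23, 2.52], [-1.04, 4.18], [0, 3.07], [-2.55, 2.55]. Speed limits (rad/s): [2.22, 2.22, 2.57, 3.14, 3.14, 3.14].

INTERFACE

Orientations are given as a unit quaternion [x, y, z, w].
In Python, from cell import get_state, eyes, sign_off gives the robot as it stands.
- The arm moves only by the tool jog_arm, never from a script. Its argument "deltas" is a list of rows, each a list of 3 entries, a list of its own where there are three numbers: the closure, from -1 (fully open) to 1 (shut), then the shift along the tool's x, y, z in mm, then the turn about the tool's z in degrees. A call has exactly 8 rows; each row shifts and turns the commanded pose from where the row before left it, along the tool's axes as they then stand; what a row does not reach is not made up. A row lasts 1/10 s, in which the tool goes at most 50 mm and 8.59 degrees, less where a joint would pass 70% of its speed; a pose out of reach is approached as far as the arm can. A call is refused whole if a number of a shift passes 50 or a number of a turn 8.59, either way. A call with a gripper value outside its range is refused whole. The fingers move at their own pace and stop on an object; the grip force is fixed at half the most. Time passes only in rows, so rows that do not move let the fingers close, or fill a call up. It gives the time, the measured TCP pose, the force, the opening and the grip force at its end, in the units of the state.
- get_state(): the state, without advancing time (a new reading comes with each control period).
- eyes.read_camera(name): name is "side" or "top" or "wrist"; returns (picture, depth): 420x560x3 uint8, blue, green, red; 420x560 float32, mm along the optical axis (not along the pixel's ray), 0 where there is no reading.
- eyes.calibration(name): a dict with "fx", "fy", "cx", "cy" (pixels), "R" (3x3) and "t" (3): a world point X has camera coordinates R X + t. Camera axes: x right, y down, z forward; pixel columns grow to the right and rows downward; lengths in mm; the calibration is good to about 2 mm. The wrist camera is an equidistant fisheye: a pixel r from the principal point sees the ray r / f radians off the axis. A picture is of the moment at which its call begins: read the wrist's pose just before it. calibration takes no time and is no camera call; for the wrist camera it gives the pose at the moment of the call.
- sign_off(): hands the job in; it is judged then, once.
The state is a dict: "time_s": time; "joint_pos": joint angles; "joint_vel": joint speeds; "joint_efforts": joint torques, N m; "tool_pos": TCP position; "orientation": TCP orientation; "force": force on the tool from outside, world axes, zero at the start; "moment": the same for the moment, N m; "grip_width": finger opening in mm; "grip_force": force on a finger pad.
Only numpy, scipy, OpenCV 4.12 (cv2) and the standard library are available. Lean on these libraries where they do the work, as an engineer would, in place of code of your own. Each camera call takes 0.05 s, during which the arm holds its last target. There are 200 camera calls.

TASK

The black pill dispenser was put back the wrong way round under the low glass-topped riser: its press-button end is hidden inside the bay and its rounded nose sticks out. Draw it clear out of the bay, turn it round flat on the ledge and let go of it at the mouth of the bay with at least half of it still outside; then push it in, nose first, by the button end, gently and without ramming the stop, until it is fully home against the stop with the button facing out. Keep it level all the while, and leave the magnifier, ring cone, hair clip and comb where they lie.

Things in the scene. Friction and masses are not known exactly. Their poses are not given: they have to be found in the camera images.
- riser: fixed riser: two wooden side blocks (140 deep, 40 wide, 42 mm high) carry a clear glass plate 140 x 138 x 8 mm, top at 50 mm, nothing on it. Between the blocks one bay, 58 mm wide, 42 mm high, open at the front only. Origin: centre of the underside; x points into the bay (front face at x = -70 mm), y across, z up.
- bay_mouth (a point): middle of the bay's open mouth, on the ledge, in the riser's front face; axes as the riser's
- bay_stop (a point): middle of the face of the wooden stop that closes the back of the bay, 127 mm in from the mouth, 15 mm above the ledge; axes as the riser's
- dispenser: loose black plastic bar 130 long (x), 44 wide, 30 mm high, 0.18 kg; origin: centre of the underside. +x end: nose, upright corners rounded by 14 mm. -x end: square, a press button recessed in a rigid frame that may be pushed on; grey window in the top near it. Starts in the bay the wrong way round, nose sticking out 45 to 60 mm. Fully home it stands 3 mm proud of the riser's front.
- button_end (a point): middle of the dispenser's square button end, 65 mm from its middle, 15 mm up
- nose (a point): tip of the dispenser's rounded nose end, 65 mm from its middle, 15 mm up
- magnifier: bystander, lying: steel-rimmed lens 82 mm across with a 15 mm thick black handle, 169 mm long along x; origin on the underside, midway along
- ring_cone: bystander: white ceramic ring cone, foot 56 mm across, 65 mm high; origin: centre of the underside
- hair_clip: bystander: stainless hair clip 60 x 10 x 9 mm, long along x; origin: centre of the underside
- comb: bystander: flat red acrylic comb 150 x 31 x 5 mm, long along x; origin: middle of the underside
Mind the look-alikes: they are no part of the job. Of the things like the dispenser, leave any that is green; of the rest the larger one is meant.

How it is judged (in metres and radians):
On the way, in this order (a step that is already met when the one before it is completed fails the run):
1. the dispenser is drawn wholly out of the bay (x of each of button_end, nose in the frame of bay_mouth below 0 m), for 0.1 s.
2. it lies level on the ledge, turned round, nose towards or a little inside the bay, 60 mm or more of it outside, let go (x of button_end in the frame of bay_mouth below -0.06 m and x of nose in the frame of bay_mouth above -0.16 m and angle between the x axis of dispenser and the x axis of riser, either way round below 0.6 rad and height (world z) of dispenser below 0.005 m and angle between dispenser's own z axis and vertical below 0.1 rad and contact force between the fingers and dispenser below 0.1 N), for 0.2 s.
At the end, for the whole second after the job is handed in: The dispenser lies flat in the bay, nose in and button out, its nose within 5 mm of the stop, at rest and let go; the four bystanders are within 15 mm of where they began (x of nose in the frame of bay_stop between -0.005 and 0.005 m and y of nose in the frame of bay_stop between -0.012 and 0.012 m and y of button_end in the frame of bay_mouth between -0.012 and 0.012 m and height (world z) of dispenser below 0.005 m and angle between dispenser's own z axis and vertical below 0.1 rad and linear speed of dispenser below 0.01 m/s and contact force between the fingers and dispenser below 0.1 N and distance of each of magnifier, ring_cone, hair_clip, comb from where it was at the start of the episode below 0.015 m); the robot touches nothing.
It fails at once if the dispenser is tipped by more than about 25 degrees (angle between dispenser's own z axis and vertical above 0.45 rad).
It fails at once if the dispenser is rammed against the riser with more than 25 N (contact force between dispenser and riser above 25 N).
It fails at once if a bystander is moved by more than 15 mm (distance of any of magnifier, ring_cone, hair_clip, comb from where it was at the start of the episode above 0.015 m).
It also fails if it takes over 72 s, if anything falls off the work surface, if the arm or the gripper's body presses on something with over 40 N, if the wrist force passes 120 N, or if a joint passes its speed limit or range.

## Working session

There is one attempt and no reset: what is moved stays moved. The work goes in short steps, Python scripts to look and compute and a tool call to move; the robot and the scene stay as the last step left them, time stands still between calls to the robot, and variables do not carry over. Pictures are saved under pics/ and viewed, at most 10 in all, crops included, and the job is handed in when it is done.

Besides the shell and the picture viewer there is one more tool, called after "Emit:" as a command line: name --argument value ..., lists and objects as JSON in quotes. jog_arm: Moves the arm, as the interface text tells. Its arguments: {"type":"object","properties":{"deltas":{"type":"array","items":{"type":"array"}}},"required":["deltas"]}

```bash
mkdir -p pics
cat > h.py <<'E'
import numpy as np, cv2
from cell import get_state, eyes, sign_off
def shot(n,f):
    p,d=eyes.read_camera(n); cv2.imwrite(f'pics/{f}.png',p); np.save(f'pics/{f}.npy',d); return p,d
def w(c,u,v,z=None,d=None):
    "pixel -> world, on plane z or at depth d"
    R=np.array(c['R']);t=np.array(c['t']).ravel()
    r=np.array([(u-c['cx'])/c['fx'],(v-c['cy'])/c['fy'],1.])
    o=-R.T@t; q=R.T@r
    s=d if z is None else (z-o[2])/q[2]
    return o+s*q
E
python3 - <<'E'
from h import *
shot('top','t0'); shot('side','s0')
for n in('top','side'):
    c=eyes.calibration(n); print(n,c['fx'],c['cx'],c['cy'],np.round(c['R'],3).tolist(),np.round(c['t']))
s=get_state(); print(s['orientation'],s['time_s'])
a=cv2.imread('pics/t0.png');
E
```

```text
top 454.3409358835908 275.2460754121575 209.39886390028312 [[0.028, -1.0, 0.01], [-0.996, -0.029, -0.079], [0.079, -0.008, -0.997]] [ -56.  631. 1179.]
side 504.2670614012133 278.7455740164658 210.57667327049026 [[0.829, -0.559, 0.012], [-0.394, -0.6, -0.696], [0.396, 0.573, -0.718]] [-561.  283.  781.]
[ 9.87717441e-01  1.56249769e-01 -5.56407851e-05 -5.13961729e-04] 0.1
```

View pics/t0.png

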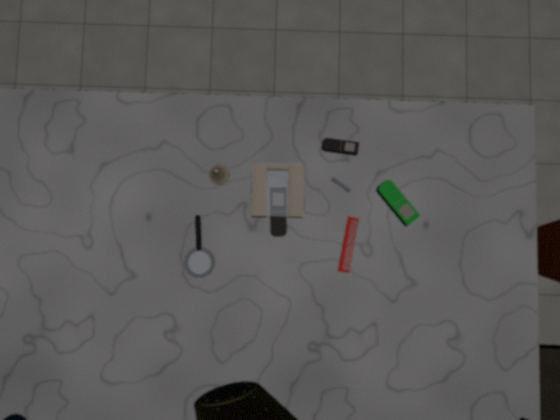

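View pics/s0.png

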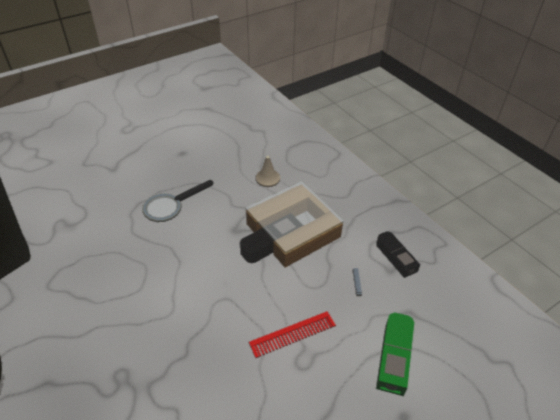

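Three things could pass for the dispenser in the top picture. There is a black bar in the bay with its nose at (278,226), a smaller black one at (340,146), and a green one at (398,203). The bar in the bay is the larger non-green one, so I choose it and check it in a close crop.

Run:
```python
from h import *
a=cv2.imread('pics/t0.png')[140:290,180:370]
cv2.imwrite('pics/t0c.png',cv2.convertScaleAbs(cv2.resize(a,None,fx=4,fy=4,interpolation=cv2.INTER_CUBIC),alpha=1.8))
```

```text
(no output)
```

View pics/t0c.png

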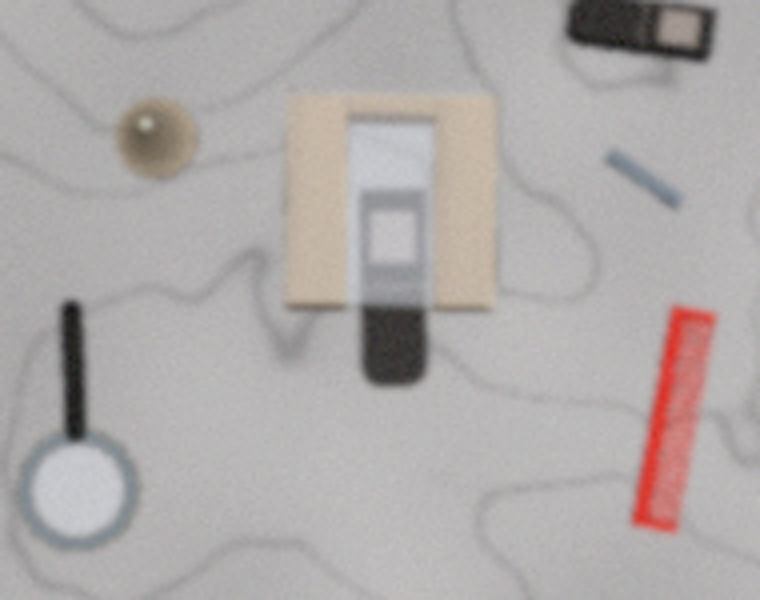

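The crop shows the bar in the bay, nose out and grey window inside. The riser's top corners are at crop (286,306), (495,308), (287,94) and (497,95), the nose tip is at (395,385), and the bar's sides are at columns 361 and 428.

Run:
```python
from h import *
c=eyes.calibration('top')
f=lambda u,v,z:w(c,180+u/4,140+v/4,z).round(1)
for n,u,v,z in [('FL',286,306,50),('FR',495,308,50),('BL',287,94,50),('BR',497,95,50),('nose',395,385,28),('sideL',361,340,30),('sideR',428,340,30),('btn',392,190,30),
 ('magHandleEnd',72,302,8),('magLens',78,548,5),('magLensR',138,490,5),('combTop',715,312,5),('combBot',634,525,5),('combTopL',673,306,5)]: print(n,f(u,v,z))
wc=eyes.calibration('wrist'); s=get_state()
print(wc['fx'],wc['cx'],wc['cy'],np.round(wc['R'],3).tolist(),(-np.array(wc['R']).T@wc['t']).round())
from scipy.spatial.transform import Rotation as Ro
print(s['tool_pos'],Ro.from_quat(s['orientation']).as_matrix().round(3))
```

```text
FL [609.8  23.2  50. ]
FR [ 612.4 -112.2   50. ]
BL [748.6  27.1  50. ]
BR [ 752.1 -110.2   50. ]
nose [561.2 -49.1  28. ]
sideL [590.1 -25.9  30. ]
sideR [591.4 -70.   30. ]
btn [690.  -43.5  30. ]
magHandleEnd [611.  168.4   8. ]
magLens [447.6 158.1   5. ]
magLensR [487.  119.8   5. ]
combTop [ 616.9 -263.7    5. ]
combBot [ 473.  -211.5    5. ]
combTopL [ 620.1 -235.3    5. ]
325.19226210127806 276.669514012028 210.12801819106429 [[0.309, -0.951, -0.0], [-0.907, -0.295, 0.302], [-0.287, -0.093, -0.953]] [ 243. -500.  374.]
[ 169.71823949 -522.96083307  244.76985591] [[ 0.951  0.309 -0.   ]
 [ 0.309 -0.951  0.001]
 [ 0.    -0.001 -1.   ]]
```

Emit:
jog_arm --deltas '[[-1,[0,0,0],8],[-1,[0,0,0],8],[-1,[33,-35,9],0],[-1,[33,-35,9],0],[-1,[33,-35,9],0],[-1,[33,-35,9],0],[-1,[33,-35,9],0],[-1,[33,-35,9],0]]'

```text
time_s: 0.9
tool_pos: [361.2, -304.7, 190.9]
orientation: [1.0, 0.017, -0.0, -0.0]
force: [1.5, -1.3, 0.4]
grip_width: 85.5
grip_force: 0.0
```

Emit:
jog_arm --deltas '[[-1,[33,-35,9],0],[-1,[33,-35,9],0],[-1,[33,-35,9],0],[-1,[33,-35,9],0],[-1,[33,-35,9],0],[-1,[33,-35,9],0],[-1,[0,0,0],0],[-1,[0,0,0],0]]'

```text
time_s: 1.7
tool_pos: [551.0, -88.9, 136.5]
orientation: [1.0, 0.018, -0.001, -0.0]
force: [-0.2, -1.3, -0.3]
grip_width: 85.4
grip_force: 0.0
```

Emit:
jog_arm --deltas '[[-1,[19,-20,8],0],[-1,[19,-20,8],0],[-1,[0,0,0],0],[-1,[0,0,0],0],[-1,[0,0,0],0],[-1,[0,0,0],0],[-1,[0,0,0],0],[-1,[0,0,0],0]]'

```text
time_s: 2.5
tool_pos: [587.5, -48.8, 121.5]
orientation: [1.0, 0.017, 0.0, 0.0]
force: [-0.4, -0.2, -0.4]
grip_width: 85.3
grip_force: 0.0
```

```bash
cat >> h.py <<'E'
def fish(c,u,v,z):
    R=np.array(c['R']);t=np.array(c['t']).ravel()
    p=np.array([(u-c['cx'])/c['fx'],(v-c['cy'])/c['fy']]);th=np.hypot(*p)
    r=np.r_[p/th*np.sin(th),np.cos(th)];o=-R.T@t;q=R.T@r
    return o+(z-o[2])/q[2]*q
E
python3 - <<'E'
from h import *
import pickle
pickle.dump(eyes.calibration('wrist'),open('wc.pkl','wb'))
p,d=shot('wrist','w0'); print(get_state()['tool_pos'])
cv2.imwrite('pics/w0b.png',cv2.convertScaleAbs(cv2.resize(p,(800,600)),alpha=1.7))
E
```

```text
[587.53288356 -48.69476422 121.46495097]
```

View pics/w0b.png

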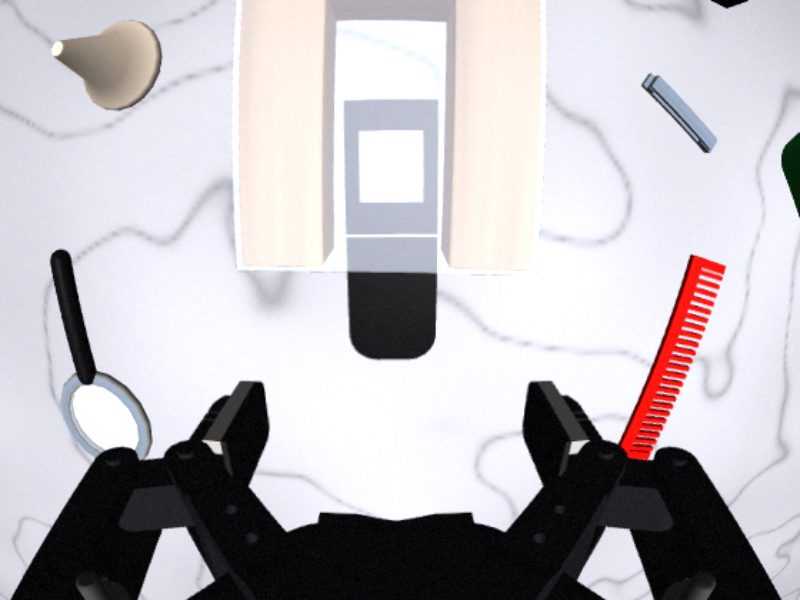

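The wrist view, enlarged to 800x600, is clear of obstacles. The nose tip is at (393,358), the sides are at (349,322) and (437,322), the button end is at (344..439,100), and the glass front edge runs from (238,268) to (537,274).

Run:
```python
from h import *
import pickle
c=pickle.load(open('wc.pkl','rb'))
for n,u,v,z in [('nose',393,358,28),('sL',349,322,30),('sR',437,322,30),('bL',344,100,30),('bR',439,100,30),('FL',238,268,50),('FR',537,274,50)]:
    print(n,fish(c,u*.7,v*.7,z).round(1))
```

```text
nose [562.3 -49.1  28. ]
sL [582.5 -26.1  30. ]
sR [584.  -70.7  30. ]
bL [691.8 -21.9  30. ]
bR [693.2 -66.1  30. ]
FL [614.3  24.1  50. ]
FR [ 616.1 -113.5   50. ]
```

Emit:
jog_arm --deltas '[[-1,[0,0,25],0],[-1,[0,0,25],0],[-1,[0,0,25],0],[-1,[0,0,18],0],[-1,[0,0,10],0],[-1,[0,0,0],0],[-1,[0,0,0],0],[-1,[0,0,0],0]]'

```text
time_s: 3.35
tool_pos: [588.2, -48.5, 19.5]
orientation: [1.0, 0.017, 0.001, 0.0]
force: [-0.2, 0.3, 0.5]
grip_width: 85.2
grip_force: 0.0
```

Emit:
jog_arm --deltas '[[1,[0,0,0],0],[1,[0,0,0],0],[1,[0,0,0],0],[1,[0,0,0],0],[1,[0,0,0],0],[1,[0,0,0],0],[1,[0,0,0],0],[1,[0,0,0],0]]'

```text
time_s: 4.15
tool_pos: [587.9, -48.4, 18.9]
orientation: [1.0, 0.017, 0.0, 0.0]
force: [-1.4, -0.1, 6.0]
grip_width: 43.1
grip_force: 62.2
```

Emit:
jog_arm --deltas '[[1,[0,0,-1],0],[1,[-8,0,0],0],[1,[-14,0,0],0],[1,[-16,0,0],0],[1,[-16,0,0],0],[1,[-16,0,0],0],[1,[-16,0,0],0],[1,[-14,0,0],0]]'

```text
time_s: 4.95
tool_pos: [486.2, -51.8, 19.1]
orientation: [1.0, 0.017, -0.0, -0.0]
force: [0.1, 0.3, -1.6]
grip_width: 43.0
grip_force: 61.1
```

Emit:
jog_arm --deltas '[[1,[0,0,0],-5],[1,[0,0,0],-8.5],[1,[0,0,0],-8.5],[1,[0,0,0],-8.5],[1,[0,0,0],-8.5],[1,[0,0,0],-8.5],[1,[0,0,0],-8.5],[1,[0,0,0],-8.5]]'

```text
time_s: 5.75
tool_pos: [487.0, -51.8, 19.1]
orientation: [0.835, 0.551, -0.0, -0.0]
force: [0.5, -0.8, -1.2]
grip_width: 42.7
grip_force: 60.9
```

Emit:
jog_arm --deltas '[[1,[0,0,0],-8.5],[1,[0,0,0],-8.5],[1,[0,0,0],-8.5],[1,[0,0,0],-8.5],[1,[0,0,0],-8.5],[1,[0,0,0],-8.5],[1,[0,0,0],-8.5],[1,[0,0,0],-8.5]]'

```text
time_s: 6.55
tool_pos: [487.0, -51.8, 19.1]
orientation: [0.384, 0.923, -0.0, -0.0]
force: [0.3, -0.5, -1.4]
grip_width: 43.1
grip_force: 60.9
```

Emit:
jog_arm --deltas '[[1,[0,0,0],-8.5],[1,[0,0,0],-8.5],[1,[0,0,0],-8.5],[1,[0,0,0],-8.5],[1,[0,0,0],-8.5],[1,[0,0,0],-4],[1,[0,0,0],0],[1,[0,0,0],0]]'

```text
time_s: 7.35
tool_pos: [487.3, -51.9, 19.2]
orientation: [-0.007, 1.0, 0.0, -0.0]
force: [0.3, 0.9, -0.4]
grip_width: 42.8
grip_force: 60.9
```

Run:
```python
from h import *
p,d=shot('top','t1'); s=get_state(); print(s['tool_pos'],s['orientation'],s['joint_pos'],s['force'])
p,_=shot('side','s1')
a=np.hstack([cv2.resize(p[150:330,190:370],(400,400)) for p in()]) if 0 else 0
t=cv2.resize(cv2.imread('pics/t1.png')[150:300,200:350],(400,400),interpolation=2); q=cv2.resize(p[150:350,170:370],(400,400),interpolation=2)
cv2.imwrite('pics/m1.png',cv2.convertScaleAbs(np.hstack([t,q]),alpha=1.8))
```

```text
[487.36254775 -51.85880761  19.19962319] [-7.39841967e-03  9.99972623e-01  3.40925884e-05 -1.26748750e-04] [-1.80763499e-01  4.92960998e-01  1.86164292e+00  2.76166476e-05
  7.87250511e-01 -1.76637629e+00] [ 1.04141137  0.46189556 -0.77681012]
```

View pics/m1.png

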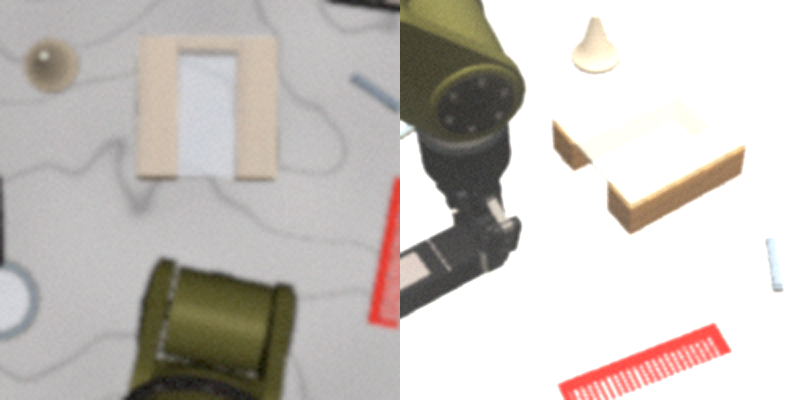

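The composite shows the bar turned round in the gripper, level and clear of the empty bay. Its button end points back towards the robot at lower left (side panel, about (410,265)).

Emit:
jog_arm --deltas '[[1,[-8,5,0],0],[1,[-18,0,0],0],[1,[-20,0,0],0],[1,[-20,0,0],0],[1,[-18,0,0],0],[1,[-10,0,0],0],[1,[-6,0,0],0],[1,[-3,0,0],0]]'

```text
time_s: 8.25
tool_pos: [590.9, -44.8, 19.1]
orientation: [-0.008, 1.0, 0.0, -0.0]
force: [0.2, -0.0, -1.5]
grip_width: 42.4
grip_force: 61.0
```

Emit:
jog_arm --deltas '[[1,[0,0,0.8],0],[1,[0,0,0],0],[0.3,[0,0,0],0],[-0.3,[0,0,0],0],[-1,[0,0,0],0],[-1,[0,0,0],0],[-1,[0,0,0],0],[-1,[0,0,0],0]]'

```text
time_s: 9.05
tool_pos: [590.5, -45.1, 18.4]
orientation: [-0.009, 1.0, 0.0, -0.0]
force: [-1.0, 0.8, 0.2]
grip_width: 85.1
grip_force: 0.0
```

Emit:
jog_arm --deltas '[[-1,[0,0,-6],0],[-1,[0,0,-25],0],[-1,[0,0,-30],0],[-1,[0,0,-15],0],[0,[40,0,0],0],[1,[45,0,0],0],[1,[45,0,0],0],[1,[0,0,0],0]]'

```text
time_s: 9.85
tool_pos: [455.5, -46.9, 93.4]
orientation: [-0.008, 1.0, 0.0, -0.002]
force: [0.7, -0.3, -0.7]
grip_width: 28.4
grip_force: 0.0
```

Run:
```python
from h import *
import pickle
pickle.dump(eyes.calibration('wrist'),open('wc.pkl','wb'))
p,d=shot('wrist','w1'); shot('side','s2'); s=get_state(); print(s['tool_pos'],s['orientation'],s['grip_width'])
q=cv2.imread('pics/s2.png')
cv2.imwrite('pics/w1b.png',cv2.convertScaleAbs(np.hstack([cv2.resize(p,(480,360)),cv2.resize(q[170:350,170:330],(320,360),interpolation=2)]),alpha=1.7))
```

```text
[460.55937816 -47.43158114  94.9730317 ] [-8.41018503e-03  9.99964506e-01 -9.29120745e-05  4.96580073e-04] 11.996412767310604
```

View pics/w1b.png

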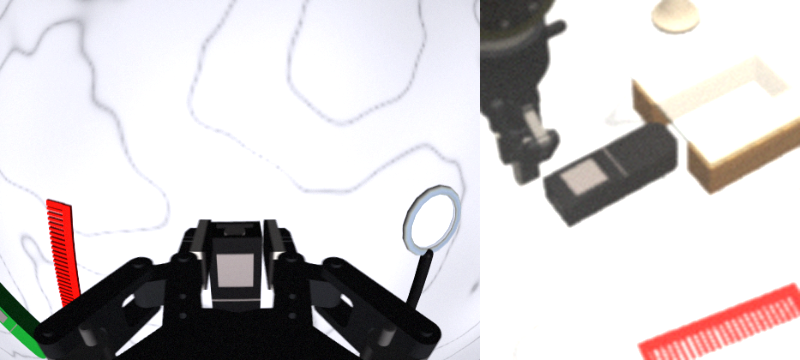

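The bar lies level at the mouth with its nose to the bay and the fingers clear of it. In the wrist part the button end is at about (238,235), and in the side part its nose is at (670,140).

Emit:
jog_arm --deltas '[[1,[6,0,0],0],[1,[0,0,25],0],[1,[0,0,25],0],[1,[0,0,17],0],[1,[0,0,8],0],[1,[0,0,0],0],[1,[0,0,0],0],[1,[0,0,0],0]]'

```text
time_s: 10.75
tool_pos: [455.2, -47.5, 20.3]
orientation: [-0.009, 1.0, -0.0, 0.001]
force: [0.6, 0.3, 0.1]
grip_width: -0.2
grip_force: 0.0
```

Run:
```python
from h import *
import pickle
c=pickle.load(open('wc.pkl','rb'))
print(fish(c,238*7/6,236*7/6,30).round(1)); s=get_state(); print(s['tool_pos'],s['force'])
```

```text
[484.7 -46.1  30. ]
[455.20425023 -47.52182669  20.32087674] [0.59276571 0.2912698  0.07153001]
```

Emit:
jog_arm --deltas '[[1,[-8,0,0],0],[1,[-5,0,0],0],[1,[-4,0,0],0],[1,[-4,0,0],0],[1,[-4,0,0],0],[1,[-6,0,0],0],[1,[-8,0,0],0],[1,[-8,0,0],0]]'

```text
time_s: 11.55
tool_pos: [502.4, -46.6, 19.5]
orientation: [-0.009, 1.0, -0.0, 0.0]
force: [-0.3, 0.0, -0.7]
grip_width: -0.6
grip_force: 0.3
```

Emit:
jog_arm --deltas '[[1,[-8,0,0],0],[1,[-8,0,0],0],[1,[-8,0,0],0],[1,[-8,0,0],0],[1,[-8,0,0],0],[1,[-8,0,0],0],[1,[-6,0,0],0],[1,[-4,0,0],0]]'

```text
time_s: 12.35
tool_pos: [560.1, -45.6, 19.5]
orientation: [-0.009, 1.0, 0.0, -0.0]
force: [-1.6, 0.8, 1.9]
grip_width: -0.2
grip_force: 1.0
```

Emit:
jog_arm --deltas '[[1,[-4,0,0],0],[1,[-4,0,0],0],[1,[-4,0,0],0],[1,[-4,0,0],0],[1,[-3,0,0],0],[1,[-3,0,0],0],[1,[-2,0,0],0],[1,[-1,0,0],0]]'

```text
time_s: 13.15
tool_pos: [584.7, -45.2, 19.5]
orientation: [-0.009, 1.0, -0.0, 0.0]
force: [-1.8, 0.3, 1.0]
grip_width: 0.0
grip_force: 0.9
```

Run:
```python
from h import *
p,_=shot('top','t3'); q,_=shot('side','s3'); s=get_state(); print(s['tool_pos'],s['force'])
t=cv2.resize(p[155:245,235:325],(400,400),interpolation=2); q=cv2.resize(q[170:290,230:350],(400,400),interpolation=2)
cv2.imwrite('pics/m3.png',cv2.convertScaleAbs(np.hstack([t,q]),alpha=1.5))
```

```text
[584.7197945  -45.22545466  19.48412373] [0.66931485 0.17255167 0.79475899]
```

View pics/m3.png

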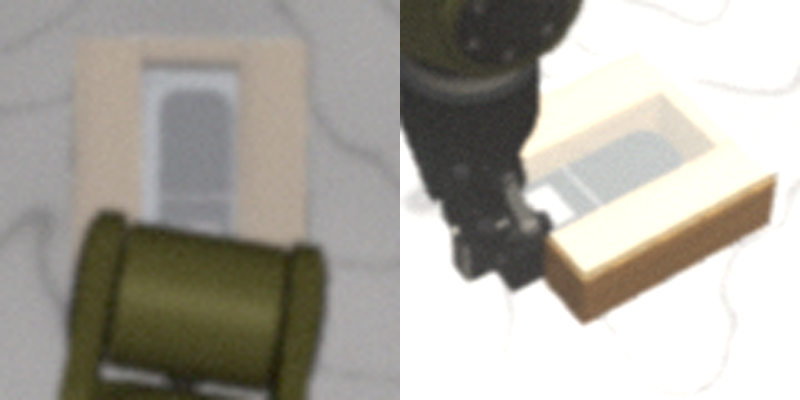

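The picture shows the bar straight in the bay, with its nose tip at (195,90) and the stop's edge at about row 68. That leaves roughly 13 mm to go.

Emit:
jog_arm --deltas '[[1,[-2,0,0],0],[1,[-2,0,0],0],[1,[-1,0,0],0],[1,[-1,0,0],0],[1,[-1,0,0],0],[1,[-1,0,0],0],[1,[0,0,0],0],[1,[0,0,0],0]]'

```text
time_s: 14.05
tool_pos: [592.7, -45.1, 19.5]
orientation: [-0.009, 1.0, -0.0, 0.0]
force: [-0.1, 0.7, 0.1]
grip_width: 0.3
grip_force: 0.0
```

Emit:
jog_arm --deltas '[[1,[-0.7,0,0],0],[1,[-0.7,0,0],0],[1,[-0.7,0,0],0],[1,[-0.7,0,0],0],[1,[-0.7,0,0],0],[1,[0,0,0],0],[1,[0,0,0],0],[1,[0,0,0],0]]'

```text
time_s: 14.85
tool_pos: [596.2, -45.0, 19.5]
orientation: [-0.009, 1.0, -0.0, 0.0]
force: [-0.2, -1.3, -0.8]
grip_width: 0.1
grip_force: 0.0
```

Next come small steps of half a millimetre, checking the force between calls.

Emit:
jog_arm --deltas '[[1,[-0.5,0,0],0],[1,[-0.5,0,0],0],[1,[-0.5,0,0],0],[1,[0,0,0],0],[1,[0,0,0],0],[1,[0,0,0],0],[1,[0,0,0],0],[1,[0,0,0],0]]'

```text
time_s: 15.65
tool_pos: [597.6, -45.0, 19.5]
orientation: [-0.009, 1.0, -0.0, 0.0]
force: [-1.0, -0.0, -0.1]
grip_width: 0.1
grip_force: 0.1
```

Run:
```python
from h import *
p,_=shot('top','t4'); s=get_state(); print(s['tool_pos'],s['force'])
t=cv2.resize(p[155:215,250:310],(600,600),interpolation=2)
cv2.imwrite('pics/m4.png',cv2.convertScaleAbs(t,alpha=1.7))
```

```text
[597.62030014 -44.99879589  19.50440446] [-0.24659871  0.33288961  0.69131487]
```

View pics/m4.png

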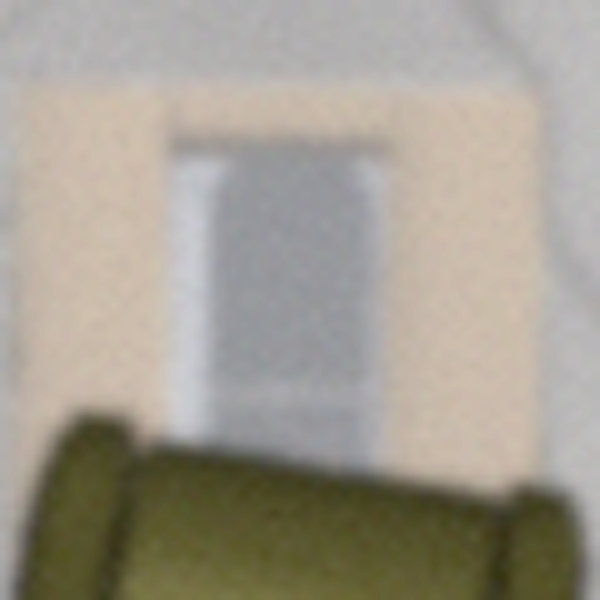

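In the crop the nose tip at (300,145) is within a few millimetres of the stop, whose face lies between rows 135 and 155. I step on until it touches.

Emit:
jog_arm --deltas '[[1,[-0.4,0,0],0],[1,[0,0,0],0],[1,[-0.4,0,0],0],[1,[0,0,0],0],[1,[-0.4,0,0],0],[1,[0,0,0],0],[1,[0,0,0],0],[1,[0,0,0],0]]'

```text
time_s: 16.5
tool_pos: [598.8, -45.0, 19.5]
orientation: [-0.009, 1.0, -0.0, 0.0]
force: [-1.6, 0.1, 0.3]
grip_width: 0.0
grip_force: 0.4
```

Emit:
jog_arm --deltas '[[1,[-0.4,0,0],0],[1,[0,0,0],0],[1,[-0.4,0,0],0],[1,[0,0,0],0],[1,[0,0,0],0],[1,[0,0,0],0],[1,[0,0,0],0],[1,[0,0,0],0]]'

```text
time_s: 17.3
tool_pos: [599.6, -45.0, 19.5]
orientation: [-0.009, 1.0, -0.0, 0.0]
force: [-0.5, -0.2, -0.4]
grip_width: 0.1
grip_force: 0.3
```

Emit:
jog_arm --deltas '[[1,[-0.4,0,0],0],[1,[0,0,0],0],[1,[-0.4,0,0],0],[1,[0,0,0],0],[1,[0,0,0],0],[1,[0,0,0],0],[1,[0,0,0],0],[1,[0,0,0],0]]'

```text
time_s: 18.1
tool_pos: [600.3, -44.9, 19.5]
orientation: [-0.009, 1.0, 0.0, -0.0]
force: [-2.0, 0.2, 0.6]
grip_width: -0.0
grip_force: 1.2
```

Emit:
jog_arm --deltas '[[1,[-0.4,0,0],0],[1,[0,0,0],0],[1,[-0.4,0,0],0],[1,[0,0,0],0],[1,[0,0,0],0],[1,[0,0,0],0],[1,[0,0,0],0],[1,[0,0,0],0]]'

```text
time_s: 18.9
tool_pos: [600.4, -44.9, 19.4]
orientation: [-0.009, 1.0, 0.0, -0.001]
force: [-10.5, 0.0, 5.6]
grip_width: 0.2
grip_force: 4.8
```

Contact with the stop shows as 10 N. I back off and retreat.

Emit:
jog_arm --deltas '[[1,[1,0,0],0],[1,[4,0,0],0],[1,[15,0,0],0],[1,[30,0,0],0],[1,[30,0,-10],0],[1,[30,0,-30],0],[1,[30,0,-30],0],[1,[0,0,-30],0]]'

```text
time_s: 19.7
tool_pos: [458.3, -47.2, 120.1]
orientation: [-0.008, 1.0, 0.0, -0.001]
force: [0.7, -0.7, -0.4]
grip_width: -0.1
grip_force: 0.0
```

Emit:
jog_arm --deltas '[[1,[20,0,-20],0],[1,[20,0,-20],0],[1,[0,0,0],0],[1,[0,0,0],0],[1,[0,0,0],0],[1,[0,0,0],0],[1,[0,0,0],0],[1,[0,0,0],0]]'

```text
time_s: 20.5
tool_pos: [421.3, -48.0, 159.1]
orientation: [-0.009, 1.0, 0.0, -0.0]
force: [0.5, 0.5, -0.6]
grip_width: 0.2
grip_force: 0.0
```

Run:
```python
from h import *
p,_=shot('top','t5'); q,_=shot('side','s5'); print(get_state()['tool_pos'])
t=cv2.resize(p[140:290,180:370],(506,400),interpolation=2); q=cv2.resize(q[170:306,240:340],(294,400),interpolation=2)
cv2.imwrite('pics/m5.png',cv2.convertScaleAbs(np.hstack([t,q]),alpha=1.5))
```

```text
[421.21291363 -47.98916288 159.25030993]
```

View pics/m5.png

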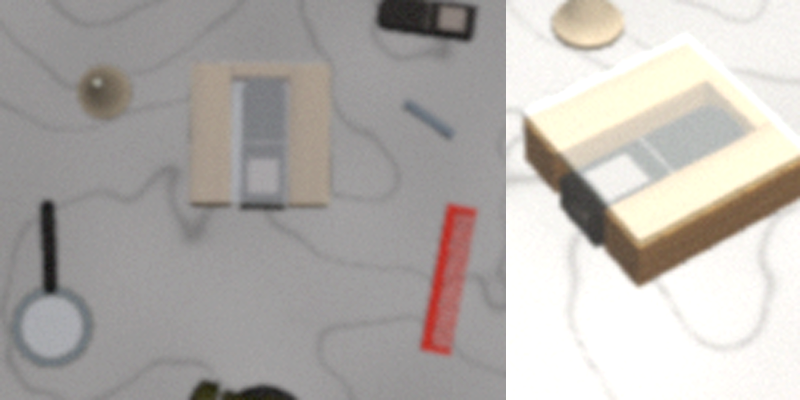

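The bar is fully home. Its button end is just proud of the riser front (top part (262,206), side part (583,210)), its nose is at the stop, and the bystanders have not moved.

```bash
python3 -c "from h import *; print(sign_off())"
```

```text
the job is handed in; nothing more can be done
None
```

The dispenser is turned round and fully home against the stop, button end out, after a final push of about 10 N; the bystanders show no movement in the last picture, and the job is handed in, though no verdict came back.

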